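# Feel a focus shaft's end float and centre it

### The arm

A 6-joint arm with a two-finger parallel gripper is mounted at the origin on the work surface. World frame = base frame: x ahead of the robot, y to its left, z up, the work surface at z = 0. Lengths are in m, angles in rad, forces in N, time in s.
With the tool pointing down it reaches from about 0.4 to 0.825 m from the base axis. Payload 7 kg.
Tool frame: the origin (TCP) lies at the very end of the fingers, on their centre line; the grasp point (between the pads) lies 19 mm behind it (pinch_z is the distance from the TCP to the grasp point, in m); z points along the fingers, y is the line along which they close (so a half turn about z gives the same grasp; the last joint's range is limited). The gripper opens to 85 mm and grips with 20 to 120 N. Pads are 22 mm wide; open, the fingers measure 114 mm over their backs; the gripper's body (76 mm by 85 mm) begins 54 mm behind the grasp point. The pads swing forward as they close: fully open they stand 13 mm farther back than shut.
Start: joints at [-1.046, 0.359, 0.012, 0, -1.224, -0.288], TCP at [0.158, -0.656, 0.231] pointing down, gripper open.
Joint ranges: [-3.07, 3.07], [-1.43, 2.12], [-1.02, 1.25], [-3.03, 1.67], [-3.05, -0], [-3.03, 3.03]. Speed limits (rad/s): [2.39, 2.39, 3.01, 3.14, 3.14, 3.14].

### API

Orientations are given as a unit quaternion [x, y, z, w].
In Python, from rig import get_state, grab_frame, hand_in, pinch_z gives the robot as it stands. The module is installed in compiled form; this text tells all that it offers.
- The arm moves only by the shell command python3 -m inch 'ROWS' [OPENING]. ROWS is JSON, a list of rows, each an object with "delta_pos": the shift along the world's x, y, z in mm, a list of three; "turn": the turn about the world's z in degrees. A call has 1 to 12 rows; each row shifts and turns the commanded pose from where the row before left it; what a row does not reach is not made up. A row lasts 1/10 s, in which the tool goes at most 50 mm and 8.59 degrees, less where a joint would pass 70% of its speed; a pose out of reach is approached as far as the arm can. A call with a gripper value outside its range is refused whole. OPENING is the opening, from 0 (shut) to 1 (fully open), set as the call begins (- or left out, the last holds). The fingers move at their own pace and stop on an object; the grip force is fixed at half the most. Time passes only in rows, so rows that do not move let the fingers close. It gives the time, the measured TCP pose, the force, the opening and the grip force at its end, in the units of the state.
- get_state(): the state, without advancing time (a new reading comes with each control period).
- grab_frame(name): name is "side" or "top"; returns a dict with "img" (400x640x3 uint8, red, green, blue), "depth" (400x640 float32, m along the optical axis (not along the pixel's ray), 0 where there is no reading), "camera_matrix" (3x3 intrinsics, pixels), "extrinsics" (4x4, takes a point from world to camera coordinates). Camera axes: x right, y down, z forward; pixel columns grow to the right and rows downward; lengths in m; the calibration is good to about 2 mm. A picture is of the moment at which its call begins.
- hand_in(): hands the job in; it is judged then, once.
The state is a dict: "t": time; "joint_pos": joint angles; "joint_vel": joint speeds; "tau": joint torques, N m; "tcp_pos": TCP position; "orientation": TCP orientation; "contact_force": force on the tool from outside, world axes, zero at the start; "moment": the same for the moment, N m; "width": finger opening in m; "gripper_force": force on a finger pad.
Only numpy, scipy, OpenCV 4.12 (cv2) and the standard library are available. Lean on these libraries where they do the work, as an engineer would, in place of code of your own. Each camera call takes 0.05 s, during which the arm holds its last target. There are 200 camera calls.

### The job

Feel the end float of the microscope focus shaft in the white block: take its black knob, push the shaft in until it seats on its inner stop, then pull it out until it seats on its outer stop, resting against each for a moment with a gentle hand (about 10 N, never more than 20 N). Then leave the shaft standing midway between the two stops you felt and let go. Leave everything else on the bench where it is.

Things in the scene. Friction and masses are not known exactly. Their poses are not given: they have to be found in the camera images.
- block: white focus-drive block (90 x 70, top 95 above the bench) on a dark base plate 130 x 100 x 12 bolted to the bench. Origin: underside centre. The shaft comes out of its +x face (45 from the origin) along its own +x, level, axis 70 above the bench. In = block -x, out = block +x. Unseen inside, a fixed bush carries both stops, its centre midway; a collar on the shaft meets them.
- knob (a point): centre of the black round knob (36 dia, 30 long, axis along the shaft) on the end of the 12 dia shaft; axes as the block's. It only slides: 2 N of drag, stays where left, starts between its stops. Float 18 to 28 in all, differs each time; its middle puts the knob centre 102 to 114 from the block's origin, so the stops must be felt. The stops are hard (yield under 0.5 at 10 N)
- dropper: small clear dropper bottle, 26 dia x 55
- oil_jar: amber jar, 48 dia x 60
- bearing: small steel ball-bearing ring, 32 dia x 9, lying flat
- driver: screwdriver 150 long, lying
- spare_knob: spare black knob, 36 dia x 30, standing on the bench
- objective: steel microscope objective, 24 dia x 38, standing
- beaker: white beaker, 68 dia x 80

How it is judged:
By the outcome, as a careful person would: the job done as asked, in the order asked, and still so for the second after the job is handed in, with the robot touching nothing.
It also fails if it takes over 51 s, if anything falls off the work surface, if the arm or the gripper's body presses on something with over 40 N, if the wrist force passes 120 N, or if a joint passes its speed limit or range.

## Working session

There is one attempt and no reset: what is moved stays moved. The work goes in short steps, Python scripts to look and compute and a shell command to move; the robot and the scene stay as the last step left them, time stands still between calls to the robot, and variables do not carry over. Pictures are saved under pics/ and viewed, at most 10 in all, crops included, and the job is handed in when it is done.

```bash
mkdir -p pics; python3 - <<'E'
from rig import *
import cv2,numpy as np,pickle
print(pinch_z,get_state())
for n in("top","side"):
    f=grab_frame(n);pickle.dump(f,open(n+'.pkl','wb'));cv2.imwrite(f'pics/{n}0.png',f['img'][:,:,::-1])
    print(n,f['camera_matrix'].tolist(),np.round(f['extrinsics'],3).tolist())
E
```

```text
0.0187 {'t': 0.0, 'joint_pos': array([-1.04589173e+00,  3.59339804e-01,  1.10755924e-02, -3.50503510e-04,
       -1.22407114e+00, -2.88095606e-01]), 'joint_vel': array([-1.35937161e-04, -8.44417107e-05, -3.06222090e-04, -8.03166138e-04,
        9.52124257e-04, -1.47585378e-03]), 'tau': array([ 2.11385595e-03, -5.83320415e+01,  2.93419182e+01,  6.93651214e+00,
       -6.10641990e-03,  1.64241681e-05]), 'tcp_pos': array([ 0.15822301, -0.6557148 ,  0.23040133]), 'orientation': array([-1.18068727e-01,  9.93005114e-01,  7.71959055e-04, -1.52914556e-04]), 'contact_force': array([-0.48321022,  0.64190476, -0.85386035]), 'moment': array([ 0.02642919,  0.00025631, -0.0164051 ]), 'gripper_force': 0.0, 'width': 0.08549505206627933}
top [[387.18111850277046, 0.0, 318.4032462593145], [0.0, 387.18111850277046, 201.5314446783259], [0.0, 0.0, 1.0]] [[0.11, -0.994, -0.002, -0.077], [-0.973, -0.107, -0.203, 0.552], [0.202, 0.024, -0.979, 1.054], [0.0, 0.0, 0.0, 1.0]]
side [[369.005759481478, 0.0, 318.7784187680548], [0.0, 369.005759481478, 194.62870804434726], [0.0, 0.0, 1.0]] [[-0.968, -0.251, 0.006, 0.551], [-0.129, 0.476, -0.87, 0.154], [0.216, -0.843, -0.493, 0.846], [0.0, 0.0, 0.0, 1.0]]
```

View pics/top0.png

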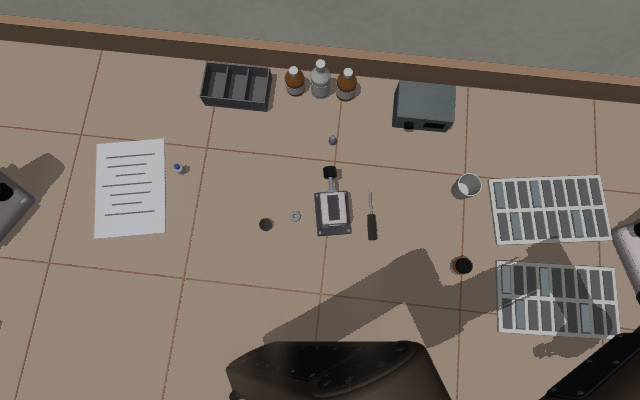

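View pics/side0.png

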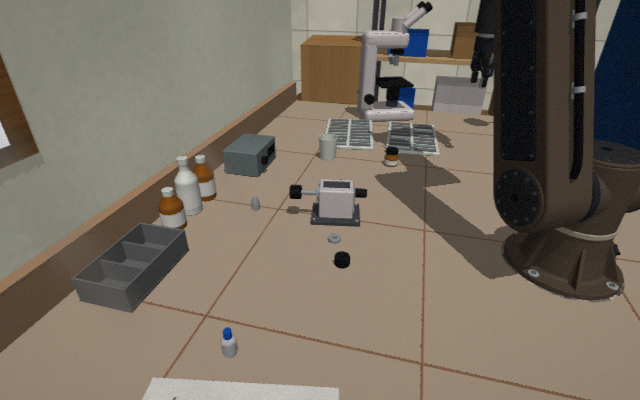

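The top view shows the block at about (333,210) and its black knob at (330,172). They appear at (337,200) and (295,191) in the side view. The shaft points away from the robot, and the driver lies beside the block at (372,220).

```bash
cat >h.py <<'E'
import numpy as np,cv2
def pts(f):
    K=f['camera_matrix'];E=f['extrinsics'];d=f['depth'].astype(float)
    v,u=np.mgrid[:d.shape[0],:d.shape[1]]
    c=np.stack([(u-K[0,2])*d/K[0,0],(v-K[1,2])*d/K[1,1],d],-1)
    return (c-E[:3,3])@E[:3,:3]
def ray(f,u,v,z):
    K=f['camera_matrix'];E=f['extrinsics'];R=E[:3,:3];o=-R.T@E[:3,3]
    d=R.T@np.linalg.inv(K)@[u,v,1];return o+d*(z-o[2])/d[2]
E
python3 - <<'E'
import pickle,cv2,numpy as np
from h import *
f=pickle.load(open('top.pkl','rb'));P=pts(f);g=f['img'].max(2)
a=np.zeros(g.shape,bool);a[155:245,305:355]=1
for nm,lo,hi in(('blocktop',.088,.105),('knobshaft',.06,.0955),('base',.006,.02)):
    m=a&(P[...,2]>lo)&(P[...,2]<hi)
    if nm=='knobshaft': m[190:]=0
    if nm=='base': m&=(g<90)
    q=P[m]
    r=cv2.minAreaRect((q[:,:2]*1000).astype(np.float32));print(nm,m.sum(),r,q.mean(0),q.max(0)[2])
# base plate corners by ray from dark contour
img=cv2.resize(f['img'][150:245,290:390],None,fx=6,fy=6,interpolation=2)
s=pickle.load(open('side.pkl','rb'));i2=cv2.resize(s['img'][165:235,270:380],None,fx=6,fy=6,interpolation=2)
o=np.zeros((570+0,660+0,3),np.uint8)
cv2.imwrite('pics/c1.png',img[:,:,::-1]);
P2=pts(s);b=np.zeros(g.shape,bool);b[180:203,286:305]=1;b&=(s['img'].max(2)<60)&(abs(P2[...,2]-.07)<.03)
q=P2[b];print('side knob',b.sum(),q.mean(0),q.min(0),q.max(0))
E
```

```text
blocktop 844 ((575.3312377929688, -52.08313751220703), (166.3184356689453, 69.72102355957031), 10.510893821716309) [ 0.54078542 -0.05806181  0.09540209] 0.10278378455788298
knobshaft 206 ((625.4984741210938, -41.689605712890625), (66.0378646850586, 37.15193557739258), 9.539291381835938) [ 0.63343445 -0.04014479  0.08069404] 0.09388583290938243
base 505 ((537.1614379882812, -59.40349578857422), (128.72918701171875, 99.4185562133789), 10.834602355957031) [ 0.51809606 -0.05785271  0.01191457] 0.01954557376046867
side knob 153 [ 0.64068566 -0.02704858  0.07652003] [ 0.62676593 -0.05230573  0.05696   ] [ 0.65621592 -0.01461401  0.09020584]
```

View pics/c1.png

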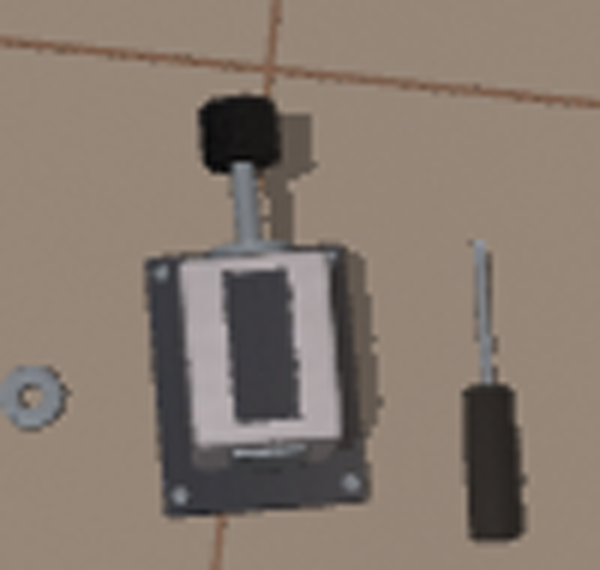

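```bash
python3 -m inch '[{"delta_pos":[27,34,0],"turn":-3},{"delta_pos":[27,34,0]},{"delta_pos":[27,34,0]},{"delta_pos":[27,34,0]},{"delta_pos":[27,34,0]},{"delta_pos":[27,34,0]},{"delta_pos":[27,34,0]},{"delta_pos":[27,34,0]},{"delta_pos":[27,34,0]},{"delta_pos":[27,34,0]},{"delta_pos":[27,34,0]},{"delta_pos":[27,34,0]}]' 1
```

```text
schema error: expected keys delta_pos, turn
```

```bash
python3 -m inch '[{"delta_pos":[27,35,0]},{"delta_pos":[27,35,0]},{"delta_pos":[27,35,0]},{"delta_pos":[27,35,0]},{"delta_pos":[27,35,0]},{"delta_pos":[26,34,-20]},{"delta_pos":[0,0,-20]},{"delta_pos":[0,0,0]},{"delta_pos":[0,0,0]}]'; python3 - <<'E'
from rig import *
from scipy.spatial.transform import Rotation as R
import numpy as np
s=get_state();print(s['tcp_pos'],s['contact_force'],R.from_quat(s['orientation']).as_matrix()[:,1])
E
```

```text
[ 0.15821568 -0.65575726  0.23047074] [-0.77879268  0.31471828 -0.53070266] [-0.23448658  0.9721182   0.00149856]schema error: expected keys delta_pos, turn
```

Every row needs both keys. The refused calls moved nothing.

```bash
python3 -m inch '[{"delta_pos":[27,34,0],"turn":-3},{"delta_pos":[27,34,0],"turn":0},{"delta_pos":[27,34,0],"turn":0},{"delta_pos":[27,34,0],"turn":0},{"delta_pos":[27,34,0],"turn":0},{"delta_pos":[27,34,0],"turn":0},{"delta_pos":[27,34,0],"turn":0},{"delta_pos":[27,34,0],"turn":0},{"delta_pos":[27,34,0],"turn":0},{"delta_pos":[27,34,0],"turn":0},{"delta_pos":[27,34,0],"turn":0},{"delta_pos":[27,34,0],"turn":0}]' 1
```

```text
t: 1.3
tcp_pos: [0.483, -0.2465, 0.2312]
orientation: [-0.092, 0.996, 0.0, -0.0]
contact_force: [1.0, -1.2, 0.3]
width: 0.0855
gripper_force: 0.0
```

```bash
python3 -m inch '[{"delta_pos":[27,35,0],"turn":0},{"delta_pos":[27,35,0],"turn":0},{"delta_pos":[27,35,0],"turn":0},{"delta_pos":[27,35,0],"turn":0},{"delta_pos":[27,35,0],"turn":0},{"delta_pos":[25,32,0],"turn":0},{"delta_pos":[0,0,-40],"turn":0},{"delta_pos":[0,0,-30],"turn":0},{"delta_pos":[0,0,0],"turn":0},{"delta_pos":[0,0,0],"turn":0}]'; python3 - <<'E'
from rig import *
from scipy.spatial.transform import Rotation as R
import numpy as np,cv2,pickle
s=get_state();print(s['tcp_pos'],s['contact_force'],R.from_quat(s['orientation']).as_matrix()[:,1])
f=grab_frame('side');pickle.dump(f,open('side1.pkl','wb'))
i=f['img'][100:240,240:400];cv2.imwrite('pics/s1.png',cv2.resize(i,None,fx=4,fy=4)[:,:,::-1])
E
```

```text
t: 2.3
tcp_pos: [0.6424, -0.0414, 0.1615]
orientation: [-0.092, 0.996, -0.0, -0.001]
contact_force: [-0.4, 0.4, 0.7]
width: 0.0854
gripper_force: 0.0
[ 0.64235203 -0.04140816  0.16148173] [-0.43665667  0.35820885  0.65619844] [-1.83661196e-01  9.82989394e-01 -6.45566173e-04]
```

View pics/s1.png

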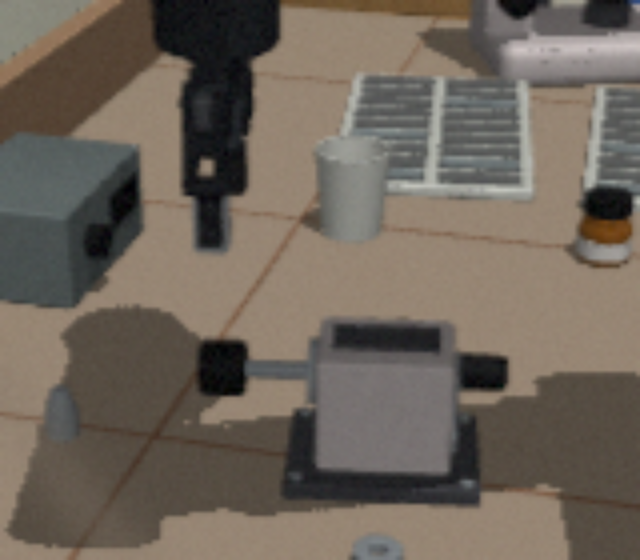

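The gripper hangs straight above the knob (crop 222,367), with the fingers at about (212,240). I'll lower it and close.

```bash
python3 -m inch '[{"delta_pos":[0,2,-30],"turn":0},{"delta_pos":[0,0,-30],"turn":0},{"delta_pos":[0,0,-30],"turn":0},{"delta_pos":[0,0,-20],"turn":0},{"delta_pos":[0,0,0],"turn":0},{"delta_pos":[0,0,0],"turn":0}]'
python3 -m inch '[{"delta_pos":[0,0,0],"turn":0},{"delta_pos":[0,0,0],"turn":0},{"delta_pos":[0,0,0],"turn":0},{"delta_pos":[0,0,0],"turn":0},{"delta_pos":[0,0,0],"turn":0},{"delta_pos":[0,0,0],"turn":0},{"delta_pos":[0,0,0],"turn":0},{"delta_pos":[0,0,0],"turn":0}]' 0.3
```

```text
t: 2.95
tcp_pos: [0.6437, -0.0393, 0.0533]
orientation: [-0.092, 0.996, -0.0, 0.001]
contact_force: [0.7, 0.1, 0.6]
width: 0.0851
gripper_force: 0.0
t: 3.75
tcp_pos: [0.6429, -0.0391, 0.0525]
orientation: [-0.092, 0.996, -0.0, 0.001]
contact_force: [-0.5, 0.2, 5.4]
width: 0.0346
gripper_force: 59.1
```

```bash
python3 -m inch '[{"delta_pos":[-0.98,-0.18,0],"turn":0},{"delta_pos":[-0.98,-0.18,0],"turn":0},{"delta_pos":[0,0,0],"turn":0}]'
```

```text
t: 4.05
tcp_pos: [0.6416, -0.0393, 0.0524]
orientation: [-0.092, 0.996, -0.0, 0.001]
contact_force: [1.8, 0.7, 6.0]
width: 0.0342
gripper_force: 59.4
```

```bash
python3 -m inch '[{"delta_pos":[-0.98,-0.18,0],"turn":0},{"delta_pos":[-0.98,-0.18,0],"turn":0},{"delta_pos":[0,0,0],"turn":0}]'
```

```text
t: 4.35
tcp_pos: [0.6397, -0.0397, 0.0525]
orientation: [-0.092, 0.996, -0.0, 0.001]
contact_force: [2.0, 0.2, 7.0]
width: 0.0347
gripper_force: 59.4
```

```bash
python3 -m inch '[{"delta_pos":[-0.98,-0.18,0],"turn":0},{"delta_pos":[-0.98,-0.18,0],"turn":0},{"delta_pos":[0,0,0],"turn":0}]'
```

```text
t: 4.65
tcp_pos: [0.6376, -0.0401, 0.0525]
orientation: [-0.092, 0.996, -0.0, 0.001]
contact_force: [1.8, 0.2, 6.2]
width: 0.0345
gripper_force: 59.4
```

```bash
python3 -m inch '[{"delta_pos":[-0.98,-0.18,0],"turn":0},{"delta_pos":[-0.98,-0.18,0],"turn":0},{"delta_pos":[0,0,0],"turn":0}]'
```

```text
t: 4.95
tcp_pos: [0.6357, -0.0405, 0.0525]
orientation: [-0.092, 0.996, -0.0, 0.001]
contact_force: [1.3, 0.3, 6.7]
width: 0.0345
gripper_force: 59.4
```

```bash
python3 -m inch '[{"delta_pos":[-0.98,-0.18,0],"turn":0},{"delta_pos":[-0.98,-0.18,0],"turn":0},{"delta_pos":[0,0,0],"turn":0}]'
```

```text
t: 5.25
tcp_pos: [0.6347, -0.0406, 0.0525]
orientation: [-0.092, 0.996, -0.0, 0.002]
contact_force: [4.7, 1.2, 4.5]
width: 0.0342
gripper_force: 59.4
```

```bash
python3 -m inch '[{"delta_pos":[-0.98,-0.18,0],"turn":0},{"delta_pos":[0,0,0],"turn":0},{"delta_pos":[0,0,0],"turn":0}]'
```

```text
t: 5.55
tcp_pos: [0.6347, -0.0406, 0.0526]
orientation: [-0.093, 0.996, -0.0, 0.003]
contact_force: [7.0, 0.1, 3.1]
width: 0.0345
gripper_force: 59.6
```

```bash
python3 -m inch '[{"delta_pos":[-0.98,-0.18,0],"turn":0},{"delta_pos":[0,0,0],"turn":0},{"delta_pos":[0,0,0],"turn":0},{"delta_pos":[0,0,0],"turn":0},{"delta_pos":[0,0,0],"turn":0},{"delta_pos":[0,0,0],"turn":0}]'; python3 -c "
from rig import *
s=get_state();print(s['tcp_pos'],s['contact_force'],s['orientation'])"
```

```text
t: 6.15
tcp_pos: [0.6346, -0.0407, 0.0526]
orientation: [-0.093, 0.996, 0.0, 0.004]
contact_force: [10.6, -0.4, -0.6]
width: 0.0344
gripper_force: 59.9
[ 0.634621   -0.0406528   0.05262866] [10.59819974 -0.37957632 -0.59186882] [-9.26338519e-02  9.95693007e-01  3.14625949e-05  3.79519000e-03]
```

```bash
python3 -m inch '[{"delta_pos":[0,0,0],"turn":0},{"delta_pos":[0,0,0],"turn":0},{"delta_pos":[0,0,0],"turn":0},{"delta_pos":[0,0,0],"turn":0},{"delta_pos":[0,0,0],"turn":0}]'; python3 -m inch '[{"delta_pos":[1.97,0.37,0],"turn":0},{"delta_pos":[1.97,0.37,0],"turn":0},{"delta_pos":[1.97,0.37,0],"turn":0},{"delta_pos":[1.97,0.37,0],"turn":0},{"delta_pos":[1.97,0.37,0],"turn":0},{"delta_pos":[1.97,0.37,0],"turn":0},{"delta_pos":[1.97,0.37,0],"turn":0},{"delta_pos":[1.97,0.37,0],"turn":0},{"delta_pos":[1.97,0.37,0],"turn":0},{"delta_pos":[0,0,0],"turn":0}]'
```

```text
t: 6.65
tcp_pos: [0.6346, -0.0406, 0.0526]
orientation: [-0.093, 0.996, 0.0, 0.004]
contact_force: [10.1, 0.1, -0.8]
width: 0.0342
gripper_force: 59.9
t: 7.65
tcp_pos: [0.6486, -0.038, 0.0524]
orientation: [-0.092, 0.996, -0.0, 0.0]
contact_force: [-1.3, 0.3, 9.8]
width: 0.0345
gripper_force: 60.9
```

```bash
python3 -m inch '[{"delta_pos":[0.98,0.18,1],"turn":0},{"delta_pos":[0.98,0.18,0],"turn":0},{"delta_pos":[0.98,0.18,0],"turn":0},{"delta_pos":[0,0,0],"turn":0}]'
```

```text
t: 8.05
tcp_pos: [0.6508, -0.0376, 0.0525]
orientation: [-0.092, 0.996, -0.0, -0.0]
contact_force: [-0.8, -0.3, 5.5]
width: 0.0343
gripper_force: 60.5
```

```bash
python3 -m inch '[{"delta_pos":[0.98,0.18,0],"turn":0},{"delta_pos":[0.98,0.18,0],"turn":0},{"delta_pos":[0,0,0],"turn":0}]'
```

```text
t: 8.35
tcp_pos: [0.6528, -0.0372, 0.0525]
orientation: [-0.092, 0.996, -0.0, -0.0]
contact_force: [-0.6, -0.0, 6.0]
width: 0.0349
gripper_force: 60.5
```

```bash
python3 -m inch '[{"delta_pos":[0.98,0.18,0],"turn":0},{"delta_pos":[0.98,0.18,0],"turn":0},{"delta_pos":[0,0,0],"turn":0}]'
```

```text
t: 8.65
tcp_pos: [0.6548, -0.0368, 0.0525]
orientation: [-0.092, 0.996, -0.0, -0.0]
contact_force: [-1.2, 0.1, 6.2]
width: 0.0342
gripper_force: 60.5
```

```bash
python3 -m inch '[{"delta_pos":[0.98,0.18,0],"turn":0},{"delta_pos":[0.98,0.18,0],"turn":0},{"delta_pos":[0,0,0],"turn":0}]'
```

```text
t: 8.95
tcp_pos: [0.6567, -0.0364, 0.0525]
orientation: [-0.092, 0.996, -0.0, -0.0]
contact_force: [-1.6, 0.2, 6.0]
width: 0.0344
gripper_force: 60.5
```

```bash
python3 -m inch '[{"delta_pos":[0.98,0.18,0],"turn":0},{"delta_pos":[0.98,0.18,0],"turn":0},{"delta_pos":[0,0,0],"turn":0}]'
```

```text
t: 9.25
tcp_pos: [0.6587, -0.036, 0.0525]
orientation: [-0.092, 0.996, -0.0, -0.0]
contact_force: [-2.3, 0.3, 6.4]
width: 0.0341
gripper_force: 60.5
```

```bash
python3 -m inch '[{"delta_pos":[0.98,0.18,0],"turn":0},{"delta_pos":[0.98,0.18,0],"turn":0},{"delta_pos":[0,0,0],"turn":0}]'
```

```text
t: 9.55
tcp_pos: [0.6606, -0.0357, 0.0525]
orientation: [-0.092, 0.996, -0.0, -0.0]
contact_force: [-1.5, 0.6, 6.9]
width: 0.0343
gripper_force: 60.6
```

```bash
python3 -m inch '[{"delta_pos":[0.98,0.18,0],"turn":0},{"delta_pos":[0.98,0.18,0],"turn":0},{"delta_pos":[0,0,0],"turn":0}]'
```

```text
t: 9.85
tcp_pos: [0.6607, -0.0357, 0.0524]
orientation: [-0.092, 0.996, -0.0, -0.002]
contact_force: [-8.2, 1.3, 11.3]
width: 0.0343
gripper_force: 61.1
```

```bash
python3 -m inch '[{"delta_pos":[0.6,0.11,1],"turn":0},{"delta_pos":[0,0,0],"turn":0},{"delta_pos":[0,0,0],"turn":0},{"delta_pos":[0,0,0],"turn":0},{"delta_pos":[0,0,0],"turn":0},{"delta_pos":[0,0,0],"turn":0},{"delta_pos":[0,0,0],"turn":0},{"delta_pos":[0,0,0],"turn":0}]'; python3 -c "
from rig import *
s=get_state();print(s['tcp_pos'],s['contact_force'],s['orientation'])"
```

```text
t: 10.65
tcp_pos: [0.6606, -0.0357, 0.0525]
orientation: [-0.092, 0.996, -0.0, -0.003]
contact_force: [-7.7, -0.3, 6.8]
width: 0.0343
gripper_force: 60.5
[ 0.66060746 -0.03570836  0.05249282] [-7.71972999 -0.2804514   6.83202728] [-9.17875345e-02  9.95774629e-01 -8.02111694e-05 -2.81603002e-03]
```

```bash
python3 -m inch '[{"delta_pos":[0.98,0.18,0],"turn":0},{"delta_pos":[0,0,0],"turn":0},{"delta_pos":[0,0,0],"turn":0},{"delta_pos":[0,0,0],"turn":0},{"delta_pos":[0,0,0],"turn":0},{"delta_pos":[0,0,0],"turn":0},{"delta_pos":[0,0,0],"turn":0},{"delta_pos":[0,0,0],"turn":0}]'; python3 -c "
from rig import *
s=get_state();print(s['tcp_pos'],s['contact_force'],s['orientation'])"
```

```text
t: 11.45
tcp_pos: [0.6607, -0.0357, 0.0524]
orientation: [-0.092, 0.996, -0.0, -0.004]
contact_force: [-8.9, -0.8, 8.1]
width: 0.0343
gripper_force: 60.8
[ 0.66066436 -0.03568254  0.05243797] [-8.87582578 -0.84310527  8.09475304] [-9.17631558e-02  9.95774156e-01 -1.24586038e-04 -3.65212566e-03]
```

```bash
python3 -m inch '[{"delta_pos":[-1.97,-0.37,0],"turn":0},{"delta_pos":[-1.97,-0.37,0],"turn":0},{"delta_pos":[-1.97,-0.37,0],"turn":0},{"delta_pos":[-1.97,-0.37,0],"turn":0},{"delta_pos":[-1.97,-0.37,0],"turn":0},{"delta_pos":[-1.97,-0.37,0],"turn":0},{"delta_pos":[-1.97,-0.37,0],"turn":0},{"delta_pos":[-0.98,-0.18,0],"turn":0},{"delta_pos":[0,0,0],"turn":0},{"delta_pos":[0,0,0],"turn":0},{"delta_pos":[0,0,0],"turn":0}]'; python3 -c "
from rig import *
s=get_state();print(s['tcp_pos'],s['contact_force'],s['orientation'])"
```

```text
t: 12.55
tcp_pos: [0.6491, -0.0379, 0.0529]
orientation: [-0.092, 0.996, 0.0, -0.001]
contact_force: [0.2, -0.5, -7.7]
width: 0.034
gripper_force: 60.4
[ 0.64908827 -0.03786706  0.05286421] [ 0.24455368 -0.54927974 -7.70263745] [-9.19732638e-02  9.95761198e-01  1.61797571e-05 -7.44397495e-04]
```

```bash
python3 -m inch '[{"delta_pos":[-0.75,-0.14,-0.7],"turn":0},{"delta_pos":[-0.75,-0.14,-0.7],"turn":0},{"delta_pos":[0,0,0],"turn":0},{"delta_pos":[0,0,0],"turn":0},{"delta_pos":[0,0,0],"turn":0}]'; python3 -c "
from rig import *
s=get_state();print(s['tcp_pos'],s['contact_force'],s['orientation'])"
```

```text
t: 13.05
tcp_pos: [0.6491, -0.0379, 0.0526]
orientation: [-0.092, 0.996, -0.0, 0.001]
contact_force: [2.4, 0.1, 0.0]
width: 0.0344
gripper_force: 60.8
[ 0.64905581 -0.03789303  0.05259095] [2.3786063  0.06166467 0.04910148] [-9.22378129e-02  9.95736682e-01 -5.53720503e-07  8.03295419e-04]
```

Friction is holding the shaft (2.4 N), so it needs 1.4 mm more.

```bash
python3 -m inch '[{"delta_pos":[-0.6,-0.11,0],"turn":0},{"delta_pos":[-0.6,-0.11,0],"turn":0},{"delta_pos":[0,0,0],"turn":0},{"delta_pos":[0,0,0],"turn":0},{"delta_pos":[0,0,0],"turn":0}]'; python3 -c "
from rig import *
s=get_state();print(s['tcp_pos'],s['contact_force'],s['orientation'])"
```

```text
t: 13.55
tcp_pos: [0.6477, -0.0382, 0.0525]
orientation: [-0.092, 0.996, -0.0, 0.001]
contact_force: [1.9, 1.5, 5.3]
width: 0.0343
gripper_force: 61.2
[ 0.6476711  -0.03817592  0.05250361] [1.93702082 1.50557541 5.2972489 ] [-9.22190013e-02  9.95738563e-01 -3.14319469e-05  6.08009703e-04]
```

```bash
python3 -m inch '[{"delta_pos":[0.5,-0.3,1],"turn":0},{"delta_pos":[0,0,0],"turn":0},{"delta_pos":[0,0,0],"turn":0}]'; python3 -c "
from rig import *
s=get_state();print(s['tcp_pos'],s['contact_force'],s['orientation'])"
```

```text
t: 13.85
tcp_pos: [0.6472, -0.0383, 0.0526]
orientation: [-0.092, 0.996, 0.0, -0.0]
contact_force: [0.2, 3.5, 0.9]
width: 0.0345
gripper_force: 61.0
[ 0.64723541 -0.03834361  0.05258315] [0.20656803 3.52692735 0.8965727 ] [-9.20409425e-02  9.95755141e-01  1.37830077e-04 -3.79668562e-04]
```

```bash
python3 -m inch '[{"delta_pos":[0.6,0.5,0],"turn":0},{"delta_pos":[0.4,0.5,0],"turn":0},{"delta_pos":[0,0,0],"turn":0},{"delta_pos":[0,0,0],"turn":0},{"delta_pos":[0,0,0],"turn":0}]'; python3 -c "
from rig import *
s=get_state();print(s['tcp_pos'],s['contact_force'],s['orientation'])"
```

```text
t: 14.35
tcp_pos: [0.6481, -0.038, 0.0526]
orientation: [-0.092, 0.996, -0.0, -0.001]
contact_force: [-1.2, -3.4, 1.7]
width: 0.0342
gripper_force: 61.1
[ 0.64811765 -0.03797926  0.05260987] [-1.24518967 -3.37208972  1.66433915] [-9.19881066e-02  9.95759956e-01 -1.56256109e-04 -5.23908279e-04]
```

```bash
python3 -m inch '[{"delta_pos":[-0.7,-0.5,0],"turn":0},{"delta_pos":[0,0,0],"turn":0},{"delta_pos":[0,0,0],"turn":0},{"delta_pos":[0,0,0],"turn":0},{"delta_pos":[0,0,0],"turn":0}]'; python3 -c "
from rig import *
s=get_state();print(s['tcp_pos'],s['contact_force'],s['orientation'])"
```

```text
t: 14.85
tcp_pos: [0.6481, -0.038, 0.0527]
orientation: [-0.092, 0.996, 0.0, 0.0]
contact_force: [2.0, -1.5, -3.8]
width: 0.0342
gripper_force: 60.7
[ 0.64811739 -0.03800776  0.05269725] [ 2.01836406 -1.5202838  -3.81226421] [-9.20854536e-02  9.95751101e-01  1.16497965e-05  1.21814527e-04]
```

```bash
python3 -m inch '[{"delta_pos":[-0.3,-0.2,0],"turn":0},{"delta_pos":[0,0,0],"turn":0},{"delta_pos":[0,0,0],"turn":0},{"delta_pos":[0,0,0],"turn":0}]'; python3 -c "
from rig import *
s=get_state();print(s['tcp_pos'],s['contact_force'],s['orientation'])"
```

```text
t: 15.25
tcp_pos: [0.6475, -0.0382, 0.0527]
orientation: [-0.092, 0.996, 0.0, -0.0]
contact_force: [1.4, -1.4, -5.3]
width: 0.0344
gripper_force: 60.5
[ 0.64751008 -0.03816232  0.05274958] [ 1.37623743 -1.36837155 -5.26669054] [-9.20469160e-02  9.95754665e-01  5.89165952e-05 -9.43527745e-05]
```

```bash
python3 -m inch '[{"delta_pos":[0,0,0],"turn":0},{"delta_pos":[0,0,0],"turn":0},{"delta_pos":[0,0,0],"turn":0},{"delta_pos":[0,0,0],"turn":0},{"delta_pos":[0,0,0],"turn":0},{"delta_pos":[0,0,0],"turn":0},{"delta_pos":[0,0,0],"turn":0},{"delta_pos":[0,0,0],"turn":0}]' 1
python3 -m inch '[{"delta_pos":[0,0,20],"turn":0},{"delta_pos":[0,0,30],"turn":0},{"delta_pos":[0,0,40],"turn":0},{"delta_pos":[0,0,40],"turn":0},{"delta_pos":[0,0,40],"turn":0},{"delta_pos":[-30,0,30],"turn":0},{"delta_pos":[-40,0,0],"turn":0},{"delta_pos":[-40,0,0],"turn":0},{"delta_pos":[0,0,0],"turn":0},{"delta_pos":[0,0,0],"turn":0}]'
python3 - <<'E'
from rig import *
from h import *
import pickle
a=pickle.load(open('side.pkl','rb'))
f=grab_frame('side')
for g in(a,f):
    P=pts(g);b=np.zeros((400,640),bool);b[178:205,275:305]=1;b&=(g['img'].max(2)<60)&(abs(P[...,2]-.07)<.03)
    q=P[b];print(b.sum(),np.median(q,0),q@np.array([.983,.184,0])@np.ones(len(q))/len(q) if 0 else np.mean(q@np.array([.983,.184,0])))
cv2.imwrite('pics/end.png',cv2.resize(f['img'][100:300,200:440],None,fx=3,fy=3)[:,:,::-1])
E
```

```text
t: 16.05
tcp_pos: [0.6476, -0.0383, 0.0529]
orientation: [-0.092, 0.996, 0.0, 0.0]
contact_force: [0.6, 0.4, 0.1]
width: 0.0853
gripper_force: 0.0
t: 17.05
tcp_pos: [0.5371, -0.0382, 0.2539]
orientation: [-0.092, 0.996, 0.0, 0.001]
contact_force: [0.1, 0.1, 0.3]
width: 0.0854
gripper_force: 0.0
153 [ 0.64103385 -0.02506193  0.07805597] 0.6248170643089038
167 [ 0.64577313 -0.02436156  0.07766708] 0.6303585989003273
```

View pics/end.png

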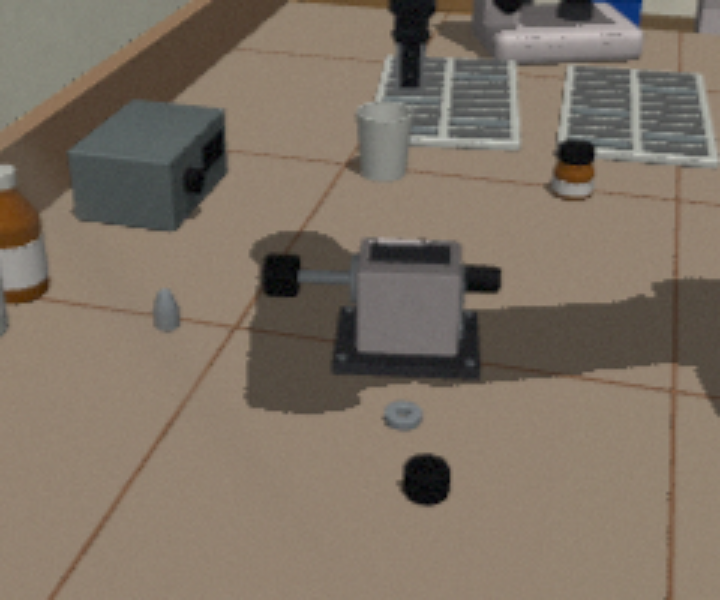

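The knob (crop 282,274) stands free about 5 mm further out than at the start, as planned, and everything else in view is undisturbed.

```bash
python3 -c "
from rig import *
print(hand_in())"
```

```text
the job is handed in; nothing more can be done
None
```

I felt both stops, with about 10 N along the shaft on the inner one and about 9 N on the outer. They are about 26.5 mm apart; I left the knob within about 0.2 mm of midway by the arm's readings, let go, and handed the job in at about 17 s.

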